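Make up two spindle kits at the polishing bench

ROBOT

A 7-joint arm with a two-finger parallel gripper is mounted at the origin on the work surface. World frame = base frame: x ahead of the robot, y to its left, z up, the work surface at z = 0. Lengths are in m, angles in rad, forces in N, time in s.
With the tool pointing down it reaches from about 0.4 to 0.9 m from the base axis. Payload 5.6 kg.
Tool frame: the origin (TCP) lies midway between the tips of the shut fingers; the grasp point (between the pads) lies grip_point_offset behind it (grip_point_offset is the distance from the TCP to the grasp point, in m); z points along the fingers, y is the line along which they close (so a half turn about z gives the same grasp; the last joint's range is limited). The gripper opens to 92 mm and grips with 3 to 60 N. Pads are 20 mm wide; open, the fingers measure 128 mm over their backs; the gripper's body (75 mm by 189 mm) begins 69 mm behind the grasp point.
Start: joints at [1.112, 0.468, -0.012, 1.603, 0.006, 1.071, -0.056], TCP at [0.263, -0.595, 0.215] pointing down, gripper open.
Joint ranges: [-2.53, 2.53], [-0.31, 2.02], [-1.57, 1.55], [0.28, 2.44], [-1.29, 4.43], [0.15, 1.84], [-2.92, 2.92]. Speed limits (rad/s): [2.57, 2.57, 3.14, 3.14, 3.14, 3.14, 3.14].

INTERFACE

Orientations are given as a unit quaternion [x, y, z, w].
In Python, from station import sense, camera, hand_in, grip_point_offset gives the robot as it stands.
- The arm moves only by the tool step_arm, never from a script. Its argument "commands" is a list of rows, each an object with "dp": the shift along the tool's x, y, z in units of 15 cm (1.0 is 15 cm), a list of three; "rot": the turn, a rotation vector about the tool's x, y, z in units of 180 degrees (1.0 is 180 degrees), a list of three; "gripper": the opening, from 0 (shut) to 1 (fully open). In form: [{"dp": [x, y, z], "rot": [ax, ay, az], "gripper": gripper}, ...]. A call has 1 to 12 rows; each row is the pose to reach, as a shift and turn from the pose commanded when the call began, along the tool's axes at that moment, turning the shorter way round; what a row does not reach only later rows make up. A row lasts 1/12 s, in which the tool goes at most 41.7 mm and 7.16 degrees, less where a joint would pass 70% of its speed; a pose out of reach is approached as far as the arm can. A call with a number of a shift or a turn outside -1 to 1 is refused whole. A call with a gripper value outside its range is refused whole. The fingers move at their own pace and stop on an object; the grip force is fixed at half the most. Time passes only in rows, so rows that repeat a pose let the fingers close. It gives the time, the measured TCP pose, the force, the opening and the grip force at its end, in the units of the state.
- sense(): the state, without advancing time (a new reading comes with each control period).
- camera(name): name is "scene" or "top" or "wrist"; returns a dict with "color" (384x512x3 uint8, red, green, blue), "depth" (384x512 float32, m along the optical axis (not along the pixel's ray), 0 where there is no reading), "vertical_fov" (degrees; the focal length in pixels is half the picture's height over the tangent of half this angle, whatever the lens; pixels are square), "cx", "cy" (the principal point, pixels), "extrinsics" (4x4, takes a point from camera to world coordinates). Camera axes: x right, y up, looking along -z (the intrinsics and any distortion apply to the point x, -y, -z); pixel columns grow to the right and rows downward; lengths in m; the calibration is good to about 2 mm. A picture is of the moment at which its call begins.
- hand_in(): hands the job in; it is judged then, once.
The state is a dict: "time_s": time; "joint_positions": joint angles; "qvel": joint speeds; "joint_torque": joint torques, N m; "position": TCP position; "orientation": TCP orientation; "wrist_force": force on the tool from outside, world axes, zero at the start; "moment": the same for the moment, N m; "width": finger opening in m; "finger_force": force on a finger pad.
Only numpy, scipy, OpenCV 4.12 (cv2) and the standard library are available. Lean on these libraries where they do the work, as an engineer would, in place of code of your own. Each camera call takes 0.05 s, during which the arm holds its last target. There are 200 camera calls.

TASK

Make up the two spindle kits: the wooden board gets the ball bearing in its large round recess and the long steel tube in its small one; the steel tray gets the grinding wheel and the short, wider steel tube, one in each compartment, either way round. The bearing sits almost flush in the ejector block, so press the block's lever right down to raise it before you take it. Stand everything upright and flat on the floor of its place, and leave the big hexagon nut where it is.

Things in the scene. Friction and masses are not known exactly. Their poses are not given: they have to be found in the camera images.
- bearing_mid (a point): Steel ball bearing, a disc 42 mm in diameter, 24 mm high, dark rings on top, flat (z up) in the pocket (1 mm clearance) of the fixed grey ejector block. The point is its centre, 12 mm below its top. The block's flat top, 100 x 80 mm, is 35 mm above the bench. At first the bearing stands only 3 mm above it; with the lever right down, 19 mm, and it stays up.
- lever_pad (a point): Centre of the top of the black rubber pad (40 x 34 mm) on the ejector block's lever. Axes: those of the lever; while the joint reads 0, +x runs level from the pad to the pivot and on to the bearing, 0.13 m from the pad; y is the hinge line. The pad starts sloping, about 72 mm above the bench, and ends level, 39 mm above it and 10 mm farther out (-x).
- lever (a joint): Ejector lever hinge in rad: 0 = pad up (start), 0.45 = right down against its stop. About 5 to 6 N straight down on the pad moves it; it has no spring and stays where it is left. It lifts the bearing in proportion, 16 mm at 0.45.
- wood_board: Fixed dark wooden board 176 x 100 x 18 mm (x, y, z) with two round grey-lined recesses 5 mm deep (floors 13 mm above the bench): the large one, 62 mm in diameter, at x = +40 mm, y = 0, for the bearing; the small one, 48 mm in diameter, at x = -48 mm, y = 0, for the long tube. Origin: centre of its underside, z up.
- steel_tray: Fixed open bare-metal tray 166 x 116 mm (x, y), 14 mm high, floor and walls 4 mm thick, parted at x = 0 by one low wall (also up to 14 mm) into two equal compartments 77 mm (x) by 108 mm (y), centred at x = +40.5 and -40.5 mm, y = 0. Origin: centre of its underside, z up.
- wheel_mid (a point): Grinding wheel: grey gritty cylinder 50 mm in diameter, 32 mm high, with a dark metal hub face on top, standing flat on the bench (axis z up). The point is its centre, 16 mm above its underside.
- long_tube_mid (a point): Long bright steel spacer tube standing upright, 30 mm outside, 20 mm bore, 56 mm high. The point is its centre, 28 mm above its underside.
- short_tube_mid (a point): Short, wider bright steel spacer tube standing upright, 38 mm outside, 26 mm bore, 30 mm high. The point is its centre, 15 mm above its underside.
- nut_mid (a point): Large dark steel hexagon nut, 46 mm across flats, 24 mm high, lying flat; belongs to neither kit and must not be disturbed. The point is its centre, 12 mm above the bench.
There are look-alikes about, which are no part of the job. What is shaped like the part that bears wheel_mid but purple is not meant. What is shaped like the part that bears short_tube_mid but pink is not meant.

How it is judged:
By the outcome, as a careful person would: the job done as asked, in the order asked, and still so for the second after the job is handed in, with the robot touching nothing.
It also fails if it takes over 112 s, if anything falls off the work surface, if the arm or the gripper's body presses on something with over 40 N, if the wrist force passes 120 N, or if a joint passes its speed limit or range.

## Working session

There is one attempt and no reset: what is moved stays moved. The work goes in short steps, Python scripts to look and compute and a tool call to move; the robot and the scene stay as the last step left them, time stands still between calls to the robot, and variables do not carry over. Pictures are saved under pics/ and viewed, at most 14 in all, crops included, and the job is handed in when it is done.

Besides the shell and the picture viewer there is one more tool, called as name(argument=value, ...) on one line, values as JSON. step_arm: Moves the arm, as the interface text tells. Shifts and turns lie within -1 to 1; 1 stands for 15 cm of shift or 180 degrees of turn. Its arguments: {"type":"object","properties":{"commands":{"type":"array"}},"required":["commands"]}

```bash
ls; mkdir -p pics
cat > h.py <<'E'
import numpy as np, cv2
from station import sense, camera, hand_in, grip_point_offset
def f(c): return c['color'].shape[0]/2/np.tan(np.radians(c['vertical_fov'])/2)
def ray(c,u,v):
    F=f(c);E=np.array(c['extrinsics']);d=np.array([(u-c['cx'])/F,-(v-c['cy'])/F,-1.0])
    return E[:3,3],E[:3,:3]@d
def onz(c,u,v,z):
    o,d=ray(c,u,v);return o+d*(z-o[2])/d[2]
def cloud(c):
    H,W=c['depth'].shape;u,v=np.meshgrid(np.arange(W),np.arange(H));F=f(c);E=np.array(c['extrinsics']);D=c['depth']
    P=np.stack([(u-c['cx'])/F*D,-(v-c['cy'])/F*D,-D],-1)
    return P@E[:3,:3].T+E[:3,3]
def save(c,n,crop=None,s=1):
    im=c['color'][...,::-1]
    if crop: a,b,x,y=crop; im=im[b:y,a:x]
    cv2.imwrite('pics/'+n+'.png',cv2.resize(im,None,fx=s,fy=s,interpolation=cv2.INTER_CUBIC))
E
python3 - <<'E'
from h import *
import pickle
print(sense(),grip_point_offset)
cs={n:camera(n) for n in('top','scene')}
pickle.dump(cs,open('c0.pkl','wb'))
for n,c in cs.items(): save(c,n+'0',s=1.5);print(n,[k for k in c],c['vertical_fov'],c['cx'],c['cy'],np.round(c['extrinsics'],3))
E
```

```text
pics
{'time_s': 0.0, 'joint_positions': array([ 1.11199752,  0.4683677 , -0.01159907,  1.60363395,  0.00602309,
        1.07140438, -0.05631726]), 'qvel': array([ 1.81861177e-03, -6.24599982e-04, -1.13712278e-03,  8.38158267e-04,
        8.28467745e-04, -4.59293303e-05,  5.47385348e-04]), 'joint_torque': array([ 2.91545075e-04, -5.20579720e+01, -1.25377477e-02, -2.43754739e+01,
       -5.67658944e-02,  1.71964365e-02,  1.60203995e-04]), 'position': array([ 0.26223588, -0.59410601,  0.21364224]), 'orientation': array([ 9.78473839e-01,  2.06368976e-01, -2.54573606e-04, -8.52485558e-04]), 'wrist_force': array([0.59579616, 0.31905676, 0.02374174]), 'moment': array([ 0.04989693, -0.01606657, -0.00581727]), 'finger_force': 0.0, 'width': 0.09206285254305371} 0.0187
top ['color', 'depth', 'vertical_fov', 'cx', 'cy', 'extrinsics'] 50.93152361520514 250.21600478896707 197.61714891975666 [[ 0.006  0.992 -0.127  0.355]
 [-1.     0.007  0.004  0.008]
 [ 0.005  0.127  0.992  0.98 ]
 [ 0.     0.     0.     1.   ]]
scene ['color', 'depth', 'vertical_fov', 'cx', 'cy', 'extrinsics'] 44.453719403732805 250.67474757816075 199.7689620991491 [[ 0.255 -0.667  0.7    1.223]
 [ 0.967  0.186 -0.175 -0.203]
 [-0.014  0.721  0.693  0.808]
 [ 0.     0.     0.     1.   ]]
```

View pics/top0.png

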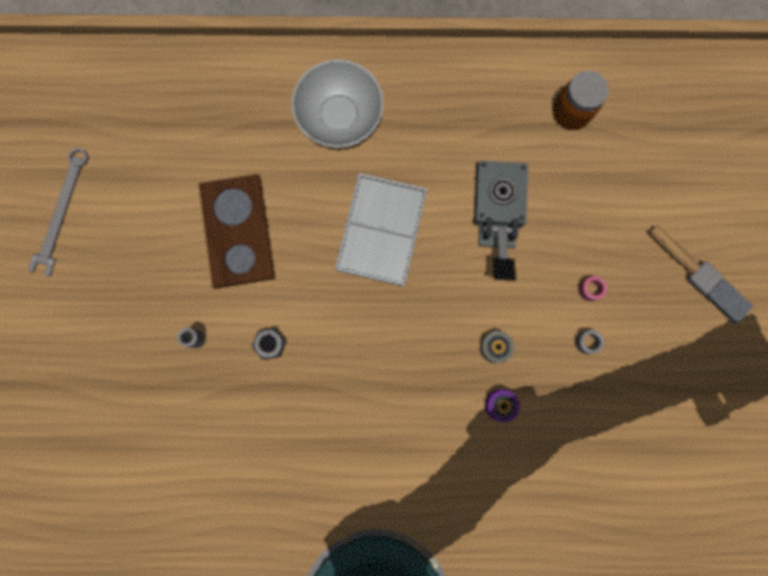

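View pics/scene0.png

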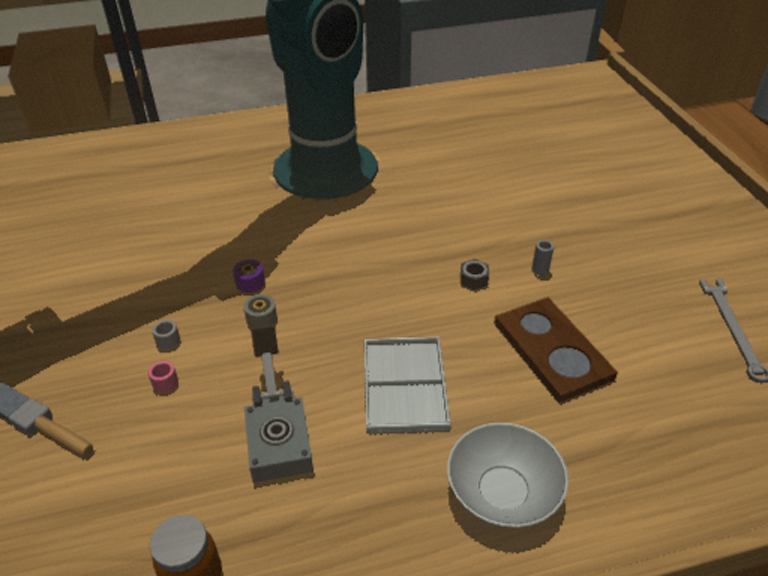

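The top view (1.5x pixels) shows these parts:
- bearing in its block at (503,191), with the lever pad at (504,269)
- board recesses, large at (233,207) and small at (240,259)
- tray at (381,230)
- long tube at (190,338) and nut at (268,343)

Two pairs need telling apart. The wheel is either the grey part at (497,347) or the purple one at (503,405); grey is meant. The short tube is either the steel part at (591,341) or the pink one at (593,288); steel is meant.

Run:
```python
from h import *
import pickle
cs=pickle.load(open('c0.pkl','rb'));c=cs['top'];P=cloud(c)
print('bench z',np.median(P[260:275,200:300,2]), P[20:26,100:110,2].mean(), P[350,60,2])
# height-mask parts: top surface centroid
def part(n,u,v,z0,z1,r=22):
    u/=1.5;v/=1.5;u=int(u);v=int(v);q=P[v-r:v+r,u-r:u+r];m=((q[...,2]>z0)&(q[...,2]<z1)).astype(np.uint8)
    k,l,s,ce=cv2.connectedComponentsWithStats(m)
    i=1+np.argmax(s[1:,4]);pts=q[l==i];ct=max(cv2.findContours((l==i).astype(np.uint8),0,1)[0],key=len)
    (cu,cv_),rad=cv2.minEnclosingCircle(ct);cu+=u-r;cv_+=v-r
    z=np.median(pts[:,2]);print(n,'px',round(cu,1),round(cv_,1),'rad',round(rad,1),'z',z.round(4),'xyz',onz(c,cu,cv_,z).round(4),'bbox',np.ptp(pts,axis=0).round(3),s[i,4])
part('wheel',497,347,.026,.045,18)
part('short',591,341,.024,.04,16)
part('long',190,338,.048,.07,16)
part('nut',268,343,.018,.04,16)
part('purple',503,405,.026,.045,16)
part('pink',593,288,.024,.04,16)
part('pad',504,269,.06,.085,14)
part('block',501,195,.028,.045,30)
def rect(n,u,v,z0,z1,r,zt):
    u=int(u/1.5);v=int(v/1.5);q=P[v-r:v+r,u-r:u+r];m=((q[...,2]>z0)&(q[...,2]<z1)).astype(np.uint8)
    m=cv2.morphologyEx(m,cv2.MORPH_OPEN,np.ones((3,3)))
    ct=max(cv2.findContours(m,0,1)[0],key=cv2.contourArea)
    w=np.array([onz(c,a[0][0]+u-r,a[0][1]+v-r,zt)[:2] for a in ct],np.float32)
    print(n,cv2.minAreaRect(w*1000))
rect('board',237,231,.008,.03,50,.018)
rect('tray',381,230,.0075,.03,46,.014)
rect('block',501,195,.028,.045,35,.035)
# grey discs in board
im=c['color'].astype(int)
m=((np.ptp(im,axis=2)<35)&(im[...,2]>70)).astype(np.uint8)
k,l,s,ce=cv2.connectedComponentsWithStats(m)
for i in range(1,k):
    if s[i,4]>60 and 130<ce[i][0]<345 and 100<ce[i][1]<250: print(s[i],ce[i].round(1),onz(c,*ce[i],.013).round(4))
print('bearing',onz(c,503/1.5,191/1.5,.038))
save(c,'crop0',(300,90,440,290),4) if 0 else save(c,'crop0',(300,90,440,290),3)
```

```text
bench z 0.0002273375169298264 0.021061882899797935 7.936032381516966e-05
wheel px 331.9 230.8 rad 10.6 z 0.0323 xyz [ 0.3986 -0.1879  0.0323] bbox [0.047 0.048 0.01 ] 356
short px 394.3 227.3 rad 8.2 z 0.0294 xyz [ 0.4079 -0.3358  0.0294] bbox [0.036 0.037 0.009] 126
long px 124.7 224.5 rad 6.7 z 0.0552 xyz [0.409  0.2912 0.0552] bbox [0.028 0.029 0.013] 89
nut px 178.5 228.7 rad 10.9 z 0.0247 xyz [0.4016 0.1733 0.0247] bbox [0.047 0.05  0.01 ] 330
purple px 335.6 270.4 rad 11.0 z 0.0325 xyz [ 0.3071 -0.1946  0.0325] bbox [0.048 0.049 0.011] 368
pink px 396.3 191.4 rad 8.1 z 0.0295 xyz [ 0.4934 -0.3441  0.0295] bbox [0.036 0.037 0.01 ] 120
pad px 336.3 178.2 rad 10.3 z 0.0734 xyz [ 0.5165 -0.1917  0.0734] bbox [0.045 0.036 0.023] 247
block px 334.1 131.6 rad 28.8 z 0.0355 xyz [ 0.6375 -0.1971  0.0355] bbox [0.132 0.085 0.017] 1468
board ((585.61474609375, 231.5667266845703), (178.24041748046875, 101.18634033203125), 9.702882766723633)Traceback (most recent call last):
  File "<stdin>", line 27, in <module>
  File "<stdin>", line 23, in rect
ValueError: max() iterable argument is empty
```

Run:
```python
from h import *
import pickle
cs=pickle.load(open('c0.pkl','rb'));c=cs['top'];P=cloud(c)
im=c['color'].astype(int)
m=((np.ptp(im,axis=2)<40)&(im[...,2]>80)).astype(np.uint8)
m[:105]=0
k,l,s,ce=cv2.connectedComponentsWithStats(m)
for i in range(1,k):
    if s[i,4]>60 and 120<ce[i][0]<410 and ce[i][1]<300: print(s[i],ce[i].round(1),onz(c,*ce[i],.013).round(4))
i=l[int(240/1.5),int(380/1.5)]
ct=max(cv2.findContours((l==i).astype(np.uint8),0,1)[0],key=cv2.contourArea)
w=np.array([onz(c,*a[0],.014)[:2] for a in ct],np.float32)
print('tray',cv2.minAreaRect(w*1000), P[int(235/1.5),int(380/1.5)])
q=P[100:160,310:360];mm=((q[...,2]>.031)&(q[...,2]<.039)).astype(np.uint8);mm=cv2.morphologyEx(mm,cv2.MORPH_OPEN,np.ones((9,9)))
ct=max(cv2.findContours(mm,0,1)[0],key=cv2.contourArea)
w=np.array([onz(c,a[0][0]+310,a[0][1]+100,.035)[:2] for a in ct],np.float32)
print('block',cv2.minAreaRect(w*1000))
print('bearing',onz(c,503/1.5,191/1.5,.038))
save(c,'crop0',(300,95,420,285),3)
```

```text
[ 318  107   34   42 1066] [334.7 126.8] [ 0.6563 -0.2038  0.013 ]
[ 223  115   62   76 3233] [253.7 152.6] [ 0.5896 -0.0038  0.013 ]
[143 126  24  24 443] [154.7 137.3] [0.6263 0.2402 0.013 ]
[328 150  16  22 174] [335.5 159.7] [ 0.5732 -0.2041  0.013 ]
[151 164  19  18 267] [159.6 172.2] [0.5392 0.2252 0.013 ]
[118 218  13  14  86] [124.5 224.5] [0.4115 0.3047 0.013 ]
[169 220  19  19 182] [177.9 229.1] [0.4012 0.1768 0.013 ]
[322 221  21  21 159] [332.  230.8] [ 0.3996 -0.1921  0.013 ]
[387 220  16  16 121] [394.2 227.6] [ 0.408  -0.3416  0.013 ]
tray ((590.595458984375, -3.7874679565429688), (117.72093963623047, 169.54086303710938), 77.15096282958984) [ 0.58370665 -0.00209718  0.00189309]
block ((618.1094360351562, -211.2083282470703), (37.11594772338867, 54.146087646484375), 0.4157351851463318)
bearing [ 0.64727183 -0.19984963  0.038     ]
```

View pics/crop0.png

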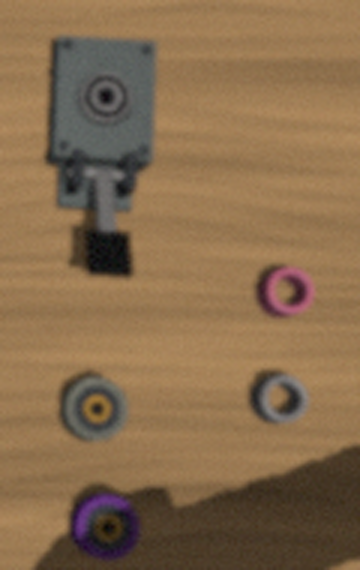

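The crop confirms the choices: grey wheel at (93,407), not the purple one at (105,525), and steel short tube at (279,397), not the pink one at (285,290). I'm squaring the tool to the world axes and going above the lever pad.

step_arm(commands=[{"dp": [0, 0, 0], "rot": [0, 0, 0.1323], "gripper": 0}, {"dp": [0, 0, 0], "rot": [0, 0, 0.1323], "gripper": 0}, {"dp": [0, 0, 0], "rot": [0, 0, 0.1323], "gripper": 0}, {"dp": [0, 0, 0], "rot": [0, 0, 0.1323], "gripper": 0}, {"dp": [0, 0, 0], "rot": [0, 0, 0.1323], "gripper": 0}])

```text
time_s: 0.52
position: [0.2624, -0.5943, 0.2141]
orientation: [1.0, -0.0, -0.0, -0.0]
wrist_force: [0.1, 0.6, -0.6]
width: 0.0606
finger_force: 0.0
```

step_arm(commands=[{"dp": [0.565, -0.893, 0], "rot": [0, 0, 0], "gripper": 0}, {"dp": [0.565, -0.893, 0], "rot": [0, 0, 0], "gripper": 0}, {"dp": [0.565, -0.893, 0], "rot": [0, 0, 0], "gripper": 0}, {"dp": [0.565, -0.893, 0], "rot": [0, 0, 0], "gripper": 0}, {"dp": [0.565, -0.893, 0], "rot": [0, 0, 0], "gripper": 0}])

```text
time_s: 0.93
position: [0.3527, -0.4535, 0.2144]
orientation: [1.0, 0.006, 0.001, -0.002]
wrist_force: [0.7, 0.7, 0.2]
width: 0.0272
finger_force: 0.0
```

step_arm(commands=[{"dp": [0.565, -0.893, 0], "rot": [0, 0, 0], "gripper": 0}, {"dp": [0.565, -0.893, 0], "rot": [0, 0, 0], "gripper": 0}, {"dp": [0.565, -0.893, 0], "rot": [0, 0, 0], "gripper": 0}, {"dp": [0.565, -0.893, 0], "rot": [0, 0, 0], "gripper": 0}, {"dp": [0.565, -0.893, 0], "rot": [0, 0, 0], "gripper": 0}])

```text
time_s: 1.35
position: [0.4364, -0.3195, 0.2146]
orientation: [1.0, 0.006, 0.001, -0.002]
wrist_force: [-0.1, -0.0, -0.5]
width: 0.0005
finger_force: 0.0
```

step_arm(commands=[{"dp": [0.565, -0.893, 0], "rot": [0, 0, 0], "gripper": 0}, {"dp": [0.565, -0.893, 0], "rot": [0, 0, 0], "gripper": 0}, {"dp": [0.565, -0.893, 0], "rot": [0, 0, 0], "gripper": 0}, {"dp": [0.565, -0.893, 0], "rot": [0, 0, 0], "gripper": 0}, {"dp": [0.565, -0.893, 0], "rot": [0, 0, 0], "gripper": 0}, {"dp": [0.565, -0.893, 0], "rot": [0, 0, 0], "gripper": 0}, {"dp": [0.565, -0.893, 0], "rot": [0, 0, 0], "gripper": 0}])

```text
time_s: 1.93
position: [0.5162, -0.1938, 0.2143]
orientation: [1.0, 0.0, -0.0, 0.0]
wrist_force: [-0.4, -0.7, 0.2]
width: 0.0005
finger_force: 0.0
```

Run:
```python
from h import *
s=sense();print(s['time_s'],s['position'],s['orientation'],s['joint_positions'].round(2),s['width'])
c=camera('wrist');save(c,'w1',s=1.5);print(np.round(c['extrinsics'],3),c['cx'],c['cy'],f(c))
P=cloud(c);print(np.nanmin(c['depth']))
im=c['color'].astype(int);m=((im.max(2)<50)&(P[...,2]>.05)&(P[...,2]<.09)).astype(np.uint8)
k,l,st,ce=cv2.connectedComponentsWithStats(m);
for i in range(1,k):
  if st[i,4]>150: q=P[l==i];print(st[i],q.min(0).round(4),q.max(0).round(4),np.median(q,0).round(4))
```

```text
1.9333 [ 0.51617423 -0.19381549  0.21429   ] [ 9.99999848e-01  1.31591925e-04 -4.58608304e-04  2.74665789e-04] [ 0.4   0.31 -0.13  1.84  0.05  1.   -1.31] 0.00045825044914837783
[[ 0.     0.967  0.254  0.586]
 [-1.     0.001 -0.001 -0.193]
 [-0.001 -0.254  0.967  0.384]
 [ 0.     0.     0.     1.   ]] 251.64524948755218 187.73760769737572 345.21668911116524
0.0
```

View pics/w1.png

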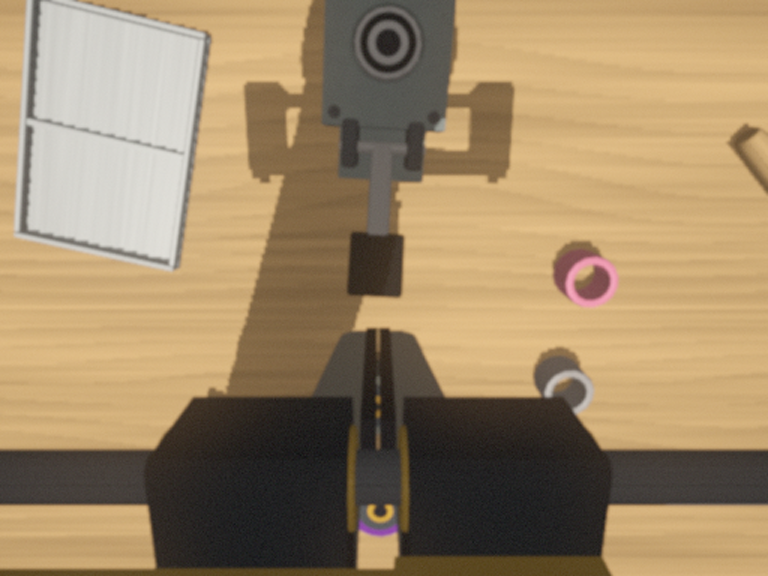

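The wrist view shows the pad at about (376,264), in line with the shut fingers at x = 377, and the bearing at (388,42). I'll check both by casting rays.

Run:
```python
from h import *
c=camera('wrist');P=cloud(c)
print('pad',onz(c,376/1.5,264.5/1.5,.072),P[176,251],'near/far edges',P[160,250],P[192,250])
b=onz(c,388/1.5,42/1.5,.038);print('bearing',b,P[28,258-14:258+15:7])
```

```text
pad [ 0.51510976 -0.19250326  0.072     ] [ 0.51557702 -0.19281455  0.07266872] near/far edges [ 0.52919469 -0.19188347  0.06505821] [ 0.50279566 -0.19190812  0.08194427]
bearing [ 0.64787699 -0.2000414   0.038     ] [[ 0.64781542 -0.18649632  0.03844848]
 [ 0.64789446 -0.19295611  0.03795694]
 [ 0.64757831 -0.19939768  0.03967429]
 [ 0.64784221 -0.20588897  0.03814932]
 [ 0.64805547 -0.21242187  0.03690708]]
```

step_arm(commands=[{"dp": [-0.055, -0.01, 0.4], "rot": [0, 0, 0], "gripper": 0}, {"dp": [-0.055, -0.01, 0.8], "rot": [0, 0, 0], "gripper": 0}, {"dp": [-0.055, -0.01, 0.8], "rot": [0, 0, 0], "gripper": 0}, {"dp": [-0.055, -0.01, 0.8], "rot": [0, 0, 0], "gripper": 0}, {"dp": [-0.055, -0.01, 0.8], "rot": [0, 0, 0], "gripper": 0}])

```text
time_s: 2.45
position: [0.5068, -0.1922, 0.0935]
orientation: [1.0, -0.001, -0.002, -0.0]
wrist_force: [-0.1, 0.3, -0.3]
width: 0.0005
finger_force: 0.0
```

step_arm(commands=[{"dp": [0, 0, 0.03], "rot": [0, 0, 0], "gripper": 0}, {"dp": [0, 0, 0.06], "rot": [0, 0, 0], "gripper": 0}, {"dp": [0, 0, 0.09], "rot": [0, 0, 0], "gripper": 0}, {"dp": [0, 0, 0.12], "rot": [0, 0, 0], "gripper": 0}, {"dp": [0, 0, 0.15], "rot": [0, 0, 0], "gripper": 0}, {"dp": [0, 0, 0.18], "rot": [0, 0, 0], "gripper": 0}, {"dp": [0, 0, 0.21], "rot": [0, 0, 0], "gripper": 0}, {"dp": [0, 0, 0.24], "rot": [0, 0, 0], "gripper": 0}, {"dp": [0, 0, 0.27], "rot": [0, 0, 0], "gripper": 0}, {"dp": [0, 0, 0.3], "rot": [0, 0, 0], "gripper": 0}])

```text
time_s: 3.28
position: [0.5083, -0.1916, 0.0503]
orientation: [1.0, 0.0, -0.0, 0.0]
wrist_force: [-3.2, 0.4, 6.1]
width: 0.0003
finger_force: 2.9
```

step_arm(commands=[{"dp": [-0.005, 0, 0.02], "rot": [0, 0, 0], "gripper": 0}, {"dp": [-0.01, 0, 0.04], "rot": [0, 0, 0], "gripper": 0}, {"dp": [-0.01, 0, 0.06], "rot": [0, 0, 0], "gripper": 0}, {"dp": [-0.01, 0, 0.075], "rot": [0, 0, 0], "gripper": 0}, {"dp": [-0.01, 0, 0.085], "rot": [0, 0, 0], "gripper": 0}, {"dp": [-0.01, 0, 0.085], "rot": [0, 0, 0], "gripper": 0}, {"dp": [-0.01, 0, 0.085], "rot": [0, 0, 0], "gripper": 0}])

```text
time_s: 3.87
position: [0.5071, -0.1916, 0.0391]
orientation: [1.0, 0.0, 0.0, 0.0]
wrist_force: [-5.8, 0.6, 17.0]
width: 0.0007
finger_force: 8.9
```

step_arm(commands=[{"dp": [0, 0, 0.01], "rot": [0, 0, 0], "gripper": 0}, {"dp": [0, 0, 0.015], "rot": [0, 0, 0], "gripper": 0}, {"dp": [0, 0, 0.015], "rot": [0, 0, 0], "gripper": 0}, {"dp": [0, 0, 0.015], "rot": [0, 0, 0], "gripper": 0}])

```text
time_s: 4.2
position: [0.5072, -0.1916, 0.0388]
orientation: [1.0, -0.0, 0.0, 0.001]
wrist_force: [-12.0, 3.1, 35.8]
width: 0.0003
finger_force: 17.7
```

step_arm(commands=[{"dp": [0, 0, -0.2], "rot": [0, 0, 0], "gripper": 0}, {"dp": [0, 0, -0.5], "rot": [0, 0, 0], "gripper": 0.5}, {"dp": [0.2, 0, -0.8], "rot": [0, 0, 0], "gripper": 1}, {"dp": [0.4, 0.04, -0.9], "rot": [0, 0, 0], "gripper": 1}, {"dp": [0.4, 0.04, -0.9], "rot": [0, 0, 0], "gripper": 1}, {"dp": [0.4, 0.04, -0.9], "rot": [0, 0, 0], "gripper": 1}, {"dp": [0.4, 0.04, -0.9], "rot": [0, 0, 0], "gripper": 1}])

```text
time_s: 4.78
position: [0.5659, -0.197, 0.1687]
orientation: [1.0, 0.0, -0.001, -0.0]
wrist_force: [-0.1, -0.3, -0.8]
width: 0.0381
finger_force: 0.0
```

Run:
```python
from h import *
s=sense();print(s['position'],s['width'])
c=camera('wrist');save(c,'w2',s=1.5);P=cloud(c)
m=((P[...,2]>.049)&(P[...,2]<.06)&(P[...,0]>.6)&(P[...,0]<.7)).astype(np.uint8)
k,l,st,ce=cv2.connectedComponentsWithStats(m)
for i in range(1,k):
  if st[i,4]>100: q=P[l==i];print(st[i],np.median(q,0),q.min(0),q.max(0))
```

```text
[ 0.5659348  -0.1970217   0.16874401] 0.03808832881121496
[ 229   53   53   56 2236] [ 0.64837328 -0.19847367  0.05379292] [ 0.62754913 -0.21909621  0.0505143 ] [ 0.66937277 -0.17789009  0.05682937]
```

View pics/w2.png

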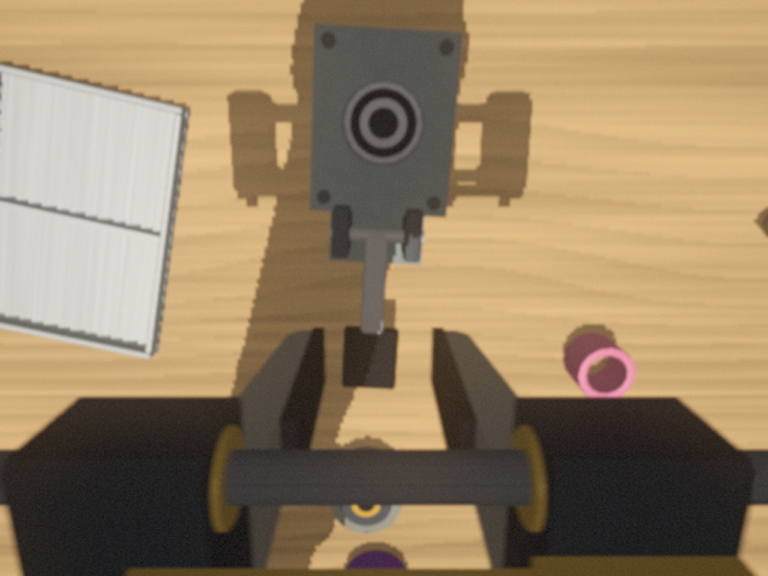

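The bearing is up, with its top at 54 mm, its centre at (0.6485, −0.1985) and its pixel position at (383,122). Next is the grasp.

step_arm(commands=[{"dp": [0.27, 0.005, 0], "rot": [0, 0, 0], "gripper": 0.8}, {"dp": [0.55, 0.01, 0], "rot": [0, 0, 0], "gripper": 0.8}, {"dp": [0.55, 0.01, 0.2], "rot": [0, 0, 0], "gripper": 0.8}, {"dp": [0.55, 0.01, 0.4], "rot": [0, 0, 0], "gripper": 0.8}, {"dp": [0.55, 0.01, 0.6], "rot": [0, 0, 0], "gripper": 0.8}, {"dp": [0.55, 0.01, 0.75], "rot": [0, 0, 0], "gripper": 0.8}, {"dp": [0.55, 0.01, 0.82], "rot": [0, 0, 0], "gripper": 0.8}, {"dp": [0.55, 0.01, 0.86], "rot": [0, 0, 0], "gripper": 0.8}, {"dp": [0.55, 0.01, 0.86], "rot": [0, 0, 0], "gripper": 0.8}, {"dp": [0.55, 0.01, 0.86], "rot": [0, 0, 0], "gripper": 0.8}])

```text
time_s: 5.67
position: [0.6497, -0.1989, 0.0412]
orientation: [1.0, -0.0, 0.0, 0.0]
wrist_force: [0.5, 0.3, -0.4]
width: 0.0736
finger_force: 0.0
```

step_arm(commands=[{"dp": [-0.007, 0, 0.02], "rot": [0, 0, 0], "gripper": 0.8}, {"dp": [-0.007, 0, 0.02], "rot": [0, 0, 0], "gripper": 0.3}, {"dp": [-0.007, 0, 0.02], "rot": [0, 0, 0], "gripper": 0.3}, {"dp": [-0.007, 0, 0.02], "rot": [0, 0, 0], "gripper": 0.3}, {"dp": [-0.007, 0, 0.02], "rot": [0, 0, 0], "gripper": 0.3}, {"dp": [-0.007, 0, 0.02], "rot": [0, 0, 0], "gripper": 0.3}, {"dp": [-0.007, 0, 0.02], "rot": [0, 0, 0], "gripper": 0.3}, {"dp": [-0.007, 0, 0.02], "rot": [0, 0, 0], "gripper": 0.3}])

```text
time_s: 6.33
position: [0.6486, -0.1989, 0.0379]
orientation: [1.0, 0.0, 0.0, 0.0]
wrist_force: [-0.6, -0.3, 2.0]
width: 0.0413
finger_force: 30.0
```

step_arm(commands=[{"dp": [0, 0, -0.05], "rot": [0, 0, 0], "gripper": 0.2}, {"dp": [0, 0, -0.1], "rot": [0, 0, 0], "gripper": 0.2}, {"dp": [0, 0, -0.15], "rot": [0, 0, 0], "gripper": 0.2}, {"dp": [0, 0, -0.25], "rot": [0, 0, 0], "gripper": 0.2}, {"dp": [0, 0, -0.4], "rot": [0, 0, 0], "gripper": 0.2}, {"dp": [0, 0, -0.6], "rot": [0, 0, 0], "gripper": 0.2}, {"dp": [0, 0, -0.6], "rot": [0, 0, 0], "gripper": 0.2}])

```text
time_s: 6.92
position: [0.6524, -0.1995, 0.1353]
orientation: [1.0, 0.0, 0.005, 0.001]
wrist_force: [1.2, -1.0, -0.1]
width: 0.0411
finger_force: 30.0
```

step_arm(commands=[{"dp": [-0.2, -0.98, -0.1], "rot": [0, 0, 0], "gripper": 0.2}, {"dp": [-0.2, -0.98, -0.1], "rot": [0, 0, 0], "gripper": 0.2}, {"dp": [-0.2, -0.98, -0.1], "rot": [0, 0, 0], "gripper": 0.2}, {"dp": [-0.2, -0.98, -0.1], "rot": [0, 0, 0], "gripper": 0.2}, {"dp": [-0.2, -0.98, -0.1], "rot": [0, 0, 0], "gripper": 0.2}])

```text
time_s: 7.33
position: [0.6179, -0.0428, 0.1444]
orientation: [1.0, 0.005, 0.001, -0.002]
wrist_force: [0.2, 1.0, -0.8]
width: 0.041
finger_force: 30.0
```

step_arm(commands=[{"dp": [-0.2, -0.98, 0], "rot": [0, 0, 0], "gripper": 0.2}, {"dp": [-0.2, -0.98, 0], "rot": [0, 0, 0], "gripper": 0.2}, {"dp": [-0.2, -0.98, 0], "rot": [0, 0, 0], "gripper": 0.2}, {"dp": [-0.2, -0.98, 0], "rot": [0, 0, 0], "gripper": 0.2}, {"dp": [-0.2, -0.98, 0], "rot": [0, 0, 0], "gripper": 0.2}])

```text
time_s: 7.75
position: [0.5868, 0.1032, 0.1436]
orientation: [1.0, 0.005, 0.0, -0.002]
wrist_force: [-0.9, -0.2, -0.6]
width: 0.0411
finger_force: 30.0
```

step_arm(commands=[{"dp": [-0.2, -0.98, 0], "rot": [0, 0, 0], "gripper": 0.2}, {"dp": [-0.2, -0.98, 0], "rot": [0, 0, 0], "gripper": 0.2}, {"dp": [-0.2, -0.98, 0], "rot": [0, 0, 0], "gripper": 0.2}, {"dp": [-0.2, -0.98, 0], "rot": [0, 0, 0], "gripper": 0.2}, {"dp": [-0.2, -0.98, 0], "rot": [0, 0, 0], "gripper": 0.2}, {"dp": [-0.2, -0.98, 0], "rot": [0, 0, 0], "gripper": 0.2}, {"dp": [-0.2, -0.98, 0], "rot": [0, 0, 0], "gripper": 0.2}])

```text
time_s: 8.33
position: [0.5591, 0.2404, 0.1428]
orientation: [1.0, -0.001, 0.0, 0.001]
wrist_force: [-0.3, -0.2, -0.4]
width: 0.0413
finger_force: 30.0
```

Run:
```python
from h import *
s=sense();print(s['position'],s['width'],s['joint_positions'].round(2))
c=camera('wrist');save(c,'w3',s=1.5);P=cloud(c)
im=c['color'].astype(int)
m=((np.ptp(im,axis=2)<40)&(im[...,2]>70)&(P[...,2]>.003)&(P[...,2]<.025)).astype(np.uint8)
k,l,st,ce=cv2.connectedComponentsWithStats(m)
for i in range(1,k):
  if st[i,4]>300:
    q=P[l==i];print(st[i],ce[i],onz(c,*ce[i],.013),q.min(0).round(3),q.max(0).round(3))
```

```text
[0.55914708 0.24041048 0.14277969] 0.041291329552373586 [-0.31  0.49 -0.2   1.76  0.12  0.9  -2.13]
[ 432   27   80  207 7082] [482.80372776 150.73863315] [0.58402411 0.03969015 0.013     ] [ 0.507 -0.005  0.003] [0.684 0.072 0.015]
[ 218   65   72   74 4204] [253.32588011 101.32492864] [0.62610563 0.23987783 0.013     ] [0.595 0.21  0.01 ] [0.655 0.27  0.016]
[ 245  176   52   43 1098] [275.64936248 192.04644809] [0.54689644 0.21980002 0.013     ] [0.522 0.201 0.011] [0.563 0.247 0.018]
```

View pics/w3.png

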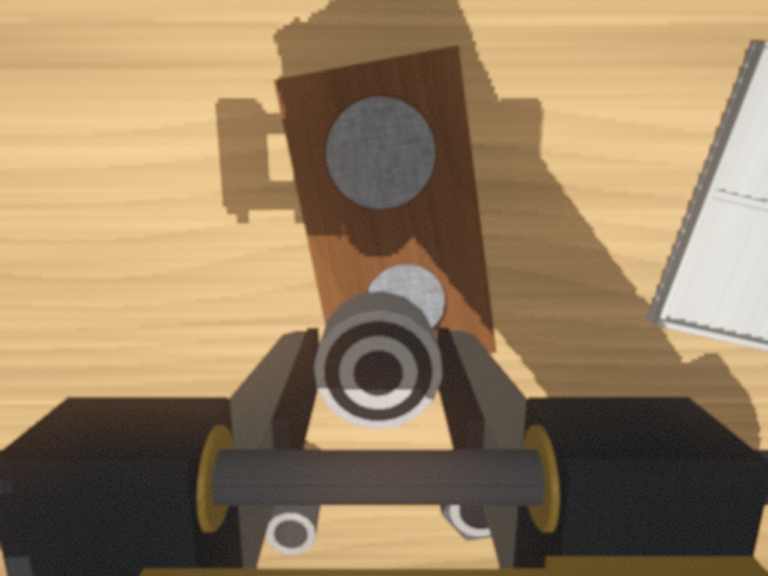

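The large recess is at (380,152), which works out to (0.626, 0.240), and the bearing is held level. I'm lowering it in.

step_arm(commands=[{"dp": [0.24, 0, 0], "rot": [0, 0, 0], "gripper": 0.2}, {"dp": [0.447, 0, 0.1], "rot": [0, 0, 0], "gripper": 0.2}, {"dp": [0.447, 0, 0.3], "rot": [0, 0, 0], "gripper": 0.2}, {"dp": [0.447, 0, 0.5], "rot": [0, 0, 0], "gripper": 0.2}, {"dp": [0.447, 0, 0.65], "rot": [0, 0, 0], "gripper": 0.2}, {"dp": [0.447, 0, 0.72], "rot": [0, 0, 0], "gripper": 0.2}, {"dp": [0.447, 0, 0.76], "rot": [0, 0, 0], "gripper": 0.2}, {"dp": [0.447, 0, 0.78], "rot": [0, 0, 0], "gripper": 0.2}, {"dp": [0.447, 0, 0.79], "rot": [0, 0, 0], "gripper": 0.2}, {"dp": [0.447, 0, 0.79], "rot": [0, 0, 0], "gripper": 0.2}, {"dp": [0.447, 0, 0.79], "rot": [0, 0, 0], "gripper": 0.2}])

```text
time_s: 9.3
position: [0.6264, 0.2425, 0.0256]
orientation: [1.0, -0.0, 0.001, -0.0]
wrist_force: [0.4, 0.4, -1.5]
width: 0.0412
finger_force: 30.0
```

step_arm(commands=[{"dp": [0, 0.015, 0.01], "rot": [0, 0, 0], "gripper": 0.2}, {"dp": [0, 0.015, 0.02], "rot": [0, 0, 0], "gripper": 0.2}, {"dp": [0, 0.015, 0.028], "rot": [0, 0, 0], "gripper": 0.2}, {"dp": [0, 0.015, 0.028], "rot": [0, 0, 0], "gripper": 0.2}, {"dp": [0, 0.015, 0.028], "rot": [0, 0, 0], "gripper": 0.2}])

```text
time_s: 9.72
position: [0.6259, 0.2397, 0.0212]
orientation: [1.0, -0.0, 0.0, 0.0]
wrist_force: [-2.4, -1.1, 7.0]
width: 0.0411
finger_force: 30.0
```

Light contact at 7 N with the tip at 21 mm, so the bearing is seated. Releasing and going on to the long tube.

step_arm(commands=[{"dp": [0, 0, 0], "rot": [0, 0, 0], "gripper": 0.7}, {"dp": [0, 0, 0], "rot": [0, 0, 0], "gripper": 0.7}, {"dp": [0, 0, 0], "rot": [0, 0, 0], "gripper": 0.7}, {"dp": [0, 0, 0], "rot": [0, 0, 0], "gripper": 0.7}, {"dp": [0, 0, -0.1], "rot": [0, 0, 0], "gripper": 0.7}, {"dp": [0, 0, -0.3], "rot": [0, 0, 0], "gripper": 0.7}, {"dp": [0, 0, -0.6], "rot": [0, 0, 0], "gripper": 0.7}, {"dp": [0, 0, -0.9], "rot": [0, 0, 0], "gripper": 0.7}, {"dp": [0, 0, -0.9], "rot": [0, 0, 0], "gripper": 0.7}])

```text
time_s: 10.47
position: [0.6296, 0.2421, 0.1643]
orientation: [1.0, 0.0, 0.006, -0.003]
wrist_force: [1.4, 0.6, 1.3]
width: 0.0641
finger_force: 0.0
```

step_arm(commands=[{"dp": [-0.94, -0.17, 0], "rot": [0, 0, 0], "gripper": 0.7}, {"dp": [-0.94, -0.17, 0], "rot": [0, 0, 0], "gripper": 0.7}, {"dp": [-0.94, -0.17, 0], "rot": [0, 0, 0], "gripper": 0.7}, {"dp": [-0.94, -0.17, 0], "rot": [0, 0, 0], "gripper": 0.7}, {"dp": [-0.94, -0.17, 0], "rot": [0, 0, 0], "gripper": 0.7}, {"dp": [-0.94, -0.17, 0], "rot": [0, 0, 0], "gripper": 0.7}])

```text
time_s: 10.97
position: [0.4844, 0.2661, 0.1562]
orientation: [1.0, 0.001, 0.001, -0.0]
wrist_force: [0.8, -0.4, 0.2]
width: 0.0641
finger_force: 0.0
```

step_arm(commands=[{"dp": [-0.94, -0.17, 0], "rot": [0, 0, 0], "gripper": 0.7}, {"dp": [-0.94, -0.17, 0], "rot": [0, 0, 0], "gripper": 0.7}, {"dp": [-0.94, -0.17, 0], "rot": [0, 0, 0], "gripper": 0.7}, {"dp": [-0.94, -0.17, 0], "rot": [0, 0, 0], "gripper": 0.7}, {"dp": [-0.94, -0.17, 0], "rot": [0, 0, 0], "gripper": 0.7}, {"dp": [-0.94, -0.17, 0], "rot": [0, 0, 0], "gripper": 0.7}, {"dp": [-0.94, -0.17, 0], "rot": [0, 0, 0], "gripper": 0.7}])

```text
time_s: 11.55
position: [0.3458, 0.291, 0.1554]
orientation: [1.0, -0.001, 0.001, -0.0]
wrist_force: [0.2, -0.3, -0.1]
width: 0.0645
finger_force: 0.0
```

Run:
```python
from h import *
s=sense();print(s['time_s'],s['position'],s['width'],s['joint_positions'].round(2))
c=camera('wrist');save(c,'w4',s=1.5);P=cloud(c)
def blob(lo,hi,b):
  m=((P[...,2]>lo)&(P[...,2]<hi)&(P[...,0]>b[0])&(P[...,0]<b[1])&(P[...,1]>b[2])&(P[...,1]<b[3])).astype(np.uint8)
  k,l,st,ce=cv2.connectedComponentsWithStats(m)
  for i in range(1,k):
    if st[i,4]>60:
      ct=max(cv2.findContours((l==i).astype(np.uint8),0,1)[0],key=len);(u,v),r=cv2.minEnclosingCircle(ct)
      q=P[l==i];z=np.median(q[:,2]);print((u,v,r),onz(c,u,v,z).round(4),q.min(0).round(3),q.max(0).round(3))
blob(.050,.062,(.37,.45,.25,.33))
blob(.033,.043,(.58,.67,.2,.28))
```

```text
11.55 [0.34578549 0.29103815 0.15536134] 0.06450689653398198 [-0.51  0.24 -0.3   2.11  0.1   0.81 -2.44]
(249.6779327392578, 106.68861389160156, 19.869998931884766) [0.4092 0.2936 0.0554] [0.395 0.279 0.05 ] [0.424 0.308 0.058]
```

View pics/w4.png

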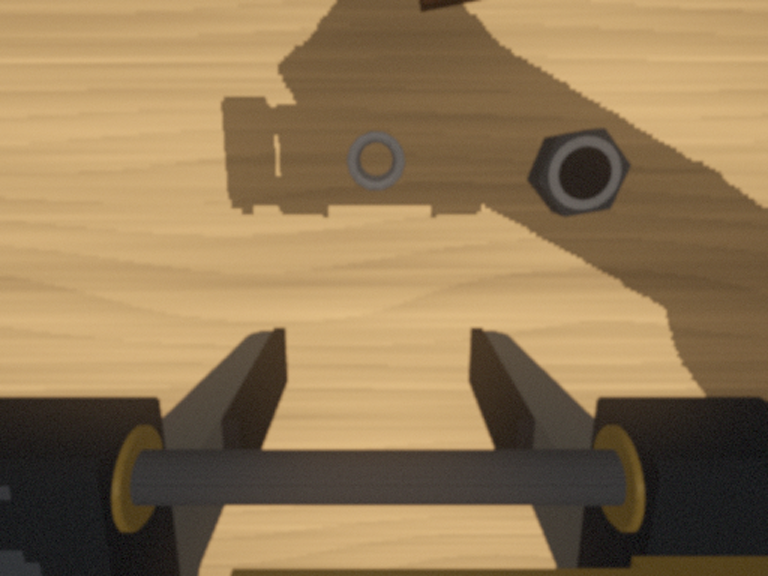

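The long tube is at (376,160), which works out to (0.409, 0.2935), and the nut at (580,171) is clear of the fingers.

step_arm(commands=[{"dp": [0.2, -0.017, 0.1], "rot": [0, 0, 0], "gripper": 0.7}, {"dp": [0.423, -0.017, 0.2], "rot": [0, 0, 0], "gripper": 0.7}, {"dp": [0.423, -0.017, 0.35], "rot": [0, 0, 0], "gripper": 0.7}, {"dp": [0.423, -0.017, 0.5], "rot": [0, 0, 0], "gripper": 0.7}, {"dp": [0.423, -0.017, 0.7], "rot": [0, 0, 0], "gripper": 0.7}, {"dp": [0.423, -0.017, 0.85], "rot": [0, 0, 0], "gripper": 0.7}, {"dp": [0.423, -0.017, 0.9], "rot": [0, 0, 0], "gripper": 0.7}, {"dp": [0.423, -0.017, 0.9], "rot": [0, 0, 0], "gripper": 0.7}, {"dp": [0.423, -0.017, 0.9], "rot": [0, 0, 0], "gripper": 0.7}, {"dp": [0.423, -0.017, 0.9], "rot": [0, 0, 0], "gripper": 0.5}])

```text
time_s: 12.43
position: [0.4082, 0.2941, 0.021]
orientation: [1.0, -0.0, 0.001, -0.001]
wrist_force: [0.2, 0.0, 0.9]
width: 0.0596
finger_force: 0.0
```

step_arm(commands=[{"dp": [0, 0, 0], "rot": [0, 0, 0], "gripper": 0.1}, {"dp": [0, 0, 0], "rot": [0, 0, 0], "gripper": 0.1}, {"dp": [0, 0, 0], "rot": [0, 0, 0], "gripper": 0.1}, {"dp": [0, 0, 0], "rot": [0, 0, 0], "gripper": 0.1}, {"dp": [0, 0, 0], "rot": [0, 0, 0], "gripper": 0.1}, {"dp": [0, 0, 0], "rot": [0, 0, 0], "gripper": 0.1}, {"dp": [0, 0, 0], "rot": [0, 0, 0], "gripper": 0.1}, {"dp": [0, 0, 0], "rot": [0, 0, 0], "gripper": 0.1}])

```text
time_s: 13.1
position: [0.4072, 0.2936, 0.0203]
orientation: [1.0, -0.0, 0.0, -0.0]
wrist_force: [0.2, -1.2, 6.3]
width: 0.029
finger_force: 30.0
```

step_arm(commands=[{"dp": [0, 0, -0.05], "rot": [0, 0, 0], "gripper": 0.1}, {"dp": [0, 0, -0.15], "rot": [0, 0, 0], "gripper": 0.1}, {"dp": [0, 0, -0.3], "rot": [0, 0, 0], "gripper": 0.1}, {"dp": [0, 0, -0.5], "rot": [0, 0, 0], "gripper": 0.1}, {"dp": [0.2, 0.1, -0.5], "rot": [0, 0, 0], "gripper": 0.1}, {"dp": [0.4, 0.2, -0.5], "rot": [0, 0, 0], "gripper": 0.1}, {"dp": [0.65, 0.35, -0.5], "rot": [0, 0, 0], "gripper": 0.1}, {"dp": [0.868, 0.457, -0.5], "rot": [0, 0, 0], "gripper": 0.1}, {"dp": [0.868, 0.457, -0.5], "rot": [0, 0, 0], "gripper": 0.1}, {"dp": [0.868, 0.457, -0.5], "rot": [0, 0, 0], "gripper": 0.1}, {"dp": [0.868, 0.457, -0.5], "rot": [0, 0, 0], "gripper": 0.1}])

```text
time_s: 14.02
position: [0.5361, 0.2251, 0.0945]
orientation: [1.0, 0.0, -0.001, -0.0]
wrist_force: [-0.1, 1.0, -0.4]
width: 0.0293
finger_force: 30.0
```

step_arm(commands=[{"dp": [0.01, 0, 0.1], "rot": [0, 0, 0], "gripper": 0.1}, {"dp": [0.01, 0, 0.2], "rot": [0, 0, 0], "gripper": 0.1}, {"dp": [0.01, 0, 0.3], "rot": [0, 0, 0], "gripper": 0.1}, {"dp": [0.01, 0, 0.35], "rot": [0, 0, 0], "gripper": 0.1}, {"dp": [0.01, 0, 0.38], "rot": [0, 0, 0], "gripper": 0.1}, {"dp": [0.01, 0, 0.395], "rot": [0, 0, 0], "gripper": 0.1}, {"dp": [0.01, 0, 0.405], "rot": [0, 0, 0], "gripper": 0.1}, {"dp": [0.01, 0, 0.41], "rot": [0, 0, 0], "gripper": 0.1}, {"dp": [0.01, 0, 0.41], "rot": [0, 0, 0], "gripper": 0.1}])

```text
time_s: 14.77
position: [0.5388, 0.2252, 0.0338]
orientation: [1.0, 0.0, 0.0, -0.0]
wrist_force: [-0.6, 0.3, -1.1]
width: 0.0296
finger_force: 30.0
```

step_arm(commands=[{"dp": [0, 0, 0.005], "rot": [0, 0, 0], "gripper": 0.1}, {"dp": [0, 0, 0.01], "rot": [0, 0, 0], "gripper": 0.1}, {"dp": [0, 0, 0.01], "rot": [0, 0, 0], "gripper": 0.1}, {"dp": [0, 0, 0.01], "rot": [0, 0, 0], "gripper": 0.1}])

```text
time_s: 15.1
position: [0.5392, 0.2252, 0.0334]
orientation: [1.0, -0.0, 0.001, -0.0]
wrist_force: [-2.2, 0.5, 7.6]
width: 0.029
finger_force: 30.0
```

Seated. Releasing and going to the wheel.

step_arm(commands=[{"dp": [0, 0, 0], "rot": [0, 0, 0], "gripper": 0.6}, {"dp": [0, 0, 0], "rot": [0, 0, 0], "gripper": 0.6}, {"dp": [0, 0, 0], "rot": [0, 0, 0], "gripper": 0.6}, {"dp": [0, 0, 0], "rot": [0, 0, 0], "gripper": 0.6}, {"dp": [0, 0, -0.1], "rot": [0, 0, 0], "gripper": 0.6}, {"dp": [0, 0, -0.3], "rot": [0, 0, 0], "gripper": 0.6}, {"dp": [0, 0, -0.55], "rot": [0, 0, 0], "gripper": 0.6}, {"dp": [0, 0, -0.85], "rot": [0, 0, 0], "gripper": 0.8}, {"dp": [0, 0, -0.85], "rot": [0, 0, 0], "gripper": 0.8}])

```text
time_s: 15.85
position: [0.5426, 0.2271, 0.1667]
orientation: [1.0, 0.0, 0.006, -0.002]
wrist_force: [1.2, 0.7, 0.5]
width: 0.0662
finger_force: 0.0
```

step_arm(commands=[{"dp": [-0.4, 0.918, 0], "rot": [0, 0, 0], "gripper": 0.8}, {"dp": [-0.4, 0.918, 0], "rot": [0, 0, 0], "gripper": 0.8}, {"dp": [-0.4, 0.918, 0], "rot": [0, 0, 0], "gripper": 0.8}, {"dp": [-0.4, 0.918, 0], "rot": [0, 0, 0], "gripper": 0.8}, {"dp": [-0.4, 0.918, 0], "rot": [0, 0, 0], "gripper": 0.8}])

```text
time_s: 16.27
position: [0.4765, 0.0815, 0.159]
orientation: [1.0, -0.004, -0.001, 0.002]
wrist_force: [0.3, 0.5, -0.8]
width: 0.0737
finger_force: 0.0
```

step_arm(commands=[{"dp": [-0.4, 0.918, 0], "rot": [0, 0, 0], "gripper": 0.8}, {"dp": [-0.4, 0.918, 0], "rot": [0, 0, 0], "gripper": 0.8}, {"dp": [-0.4, 0.918, 0], "rot": [0, 0, 0], "gripper": 0.8}, {"dp": [-0.4, 0.918, 0], "rot": [0, 0, 0], "gripper": 0.8}, {"dp": [-0.4, 0.918, 0], "rot": [0, 0, 0], "gripper": 0.8}])

```text
time_s: 16.68
position: [0.4167, -0.0548, 0.1592]
orientation: [1.0, -0.004, -0.001, 0.001]
wrist_force: [-0.6, -0.0, -0.0]
width: 0.0737
finger_force: 0.0
```

step_arm(commands=[{"dp": [-0.4, 0.918, 0], "rot": [0, 0, 0], "gripper": 0.8}, {"dp": [-0.4, 0.918, 0], "rot": [0, 0, 0], "gripper": 0.8}, {"dp": [-0.4, 0.918, 0], "rot": [0, 0, 0], "gripper": 0.8}, {"dp": [-0.4, 0.918, 0], "rot": [0, 0, 0], "gripper": 0.8}, {"dp": [-0.4, 0.918, 0], "rot": [0, 0, 0], "gripper": 0.8}, {"dp": [-0.4, 0.918, 0], "rot": [0, 0, 0], "gripper": 0.8}, {"dp": [-0.4, 0.918, 0], "rot": [0, 0, 0], "gripper": 0.8}])

```text
time_s: 17.27
position: [0.3596, -0.1871, 0.1594]
orientation: [1.0, 0.001, 0.0, -0.0]
wrist_force: [-0.7, 0.8, 0.2]
width: 0.0731
finger_force: 0.0
```

```bash
cat >> h.py <<'E'
def blob(c,P,lo,hi,b,n=60):
  m=((P[...,2]>lo)&(P[...,2]<hi)&(P[...,0]>b[0])&(P[...,0]<b[1])&(P[...,1]>b[2])&(P[...,1]<b[3])).astype(np.uint8)
  k,l,st,ce=cv2.connectedComponentsWithStats(m)
  for i in range(1,k):
    if st[i,4]>n:
      ct=max(cv2.findContours((l==i).astype(np.uint8),0,1)[0],key=len);(u,v),r=cv2.minEnclosingCircle(ct)
      q=P[l==i];z=np.median(q[:,2]);print('px',round(u),round(v),'r',round(r,1),onz(c,u,v,z).round(4),q.min(0).round(3),q.max(0).round(3),'rgb',c['color'][l==i].mean(0).round())
E
python3 - <<'E'
from h import *
s=sense();print(s['time_s'],s['position'],s['width'],s['joint_positions'].round(2))
c=camera('wrist');save(c,'w5',s=1.5);P=cloud(c)
blob(c,P,.027,.037,(.36,.44,-.24,-.14))
blob(c,P,.025,.035,(.37,.45,-.4,-.29))
t=camera('top');save(t,'t5',(110,90,310,260),3);Q=cloud(t)
blob(t,Q,.060,.08,(.5,.58,.18,.27),20);blob(t,Q,.031,.045,(.58,.68,.18,.3))
E
```

```text
17.2667 [ 0.3596335  -0.18706425  0.15936082] 0.07312638931349866 [ 0.41  0.13 -0.01  2.22  0.    0.79 -1.17]
px 254 135 r 29.0 [ 0.3989 -0.1875  0.0319] [ 0.374 -0.212  0.028] [ 0.423 -0.163  0.034] rgb [98. 88. 73.]
px 426 125 r 23.6 [ 0.4073 -0.3354  0.0289] [ 0.389 -0.354  0.025] [ 0.426 -0.317  0.032] rgb [172. 162. 153.]
px 155 167 r 6.7 [0.5407 0.2245 0.0682] [0.527 0.211 0.06 ] [0.555 0.239 0.073] rgb [110. 107. 105.]
px 153 135 r 9.0 [0.6241 0.239  0.0374] [0.605 0.219 0.031] [0.645 0.261 0.042] rgb [91. 89. 88.]
```

View pics/w5.png

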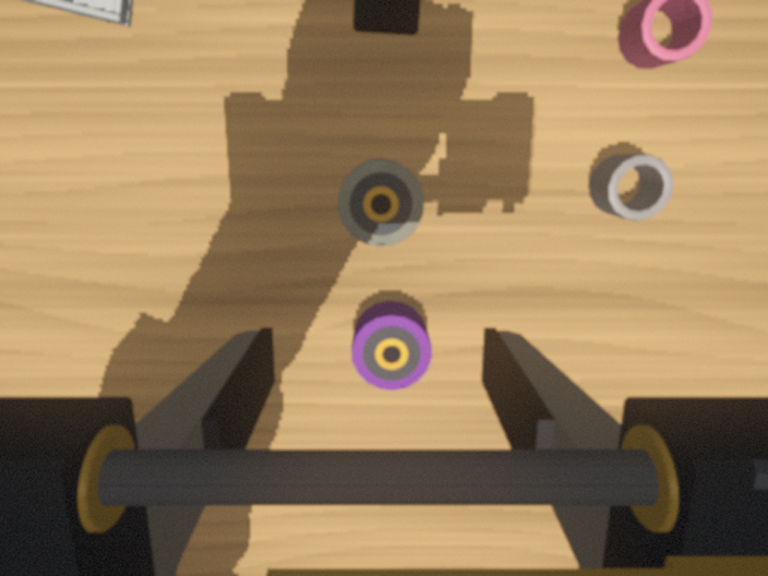

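View pics/t5.png

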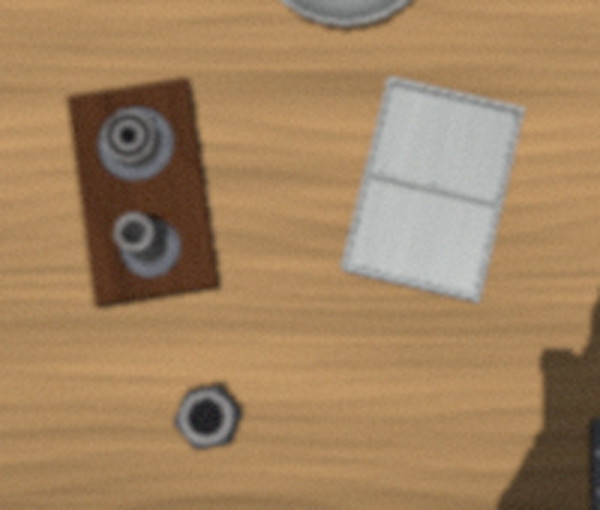

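The board kit is in: bearing top at 37 mm and tube top at 68 mm, both in their recesses. The grey wheel is at (381,203) in the wrist view, clear of the purple one at (391,352).

step_arm(commands=[{"dp": [0.262, 0.003, 0.1], "rot": [0, 0, 0], "gripper": 0.85}, {"dp": [0.262, 0.003, 0.3], "rot": [0, 0, 0], "gripper": 0.85}, {"dp": [0.262, 0.003, 0.5], "rot": [0, 0, 0], "gripper": 0.85}, {"dp": [0.262, 0.003, 0.7], "rot": [0, 0, 0], "gripper": 0.85}, {"dp": [0.262, 0.003, 0.85], "rot": [0, 0, 0], "gripper": 0.85}, {"dp": [0.262, 0.003, 0.95], "rot": [0, 0, 0], "gripper": 0.85}, {"dp": [0.262, 0.003, 0.99], "rot": [0, 0, 0], "gripper": 0.85}, {"dp": [0.262, 0.003, 0.99], "rot": [0, 0, 0], "gripper": 0.85}, {"dp": [0.262, 0.003, 0.99], "rot": [0, 0, 0], "gripper": 0.85}])

```text
time_s: 18.12
position: [0.3986, -0.188, 0.0111]
orientation: [1.0, 0.001, 0.0, -0.0]
wrist_force: [0.3, -0.4, -0.3]
width: 0.0781
finger_force: 0.0
```

step_arm(commands=[{"dp": [0, 0, 0], "rot": [0, 0, 0], "gripper": 0.35}, {"dp": [0, 0, 0], "rot": [0, 0, 0], "gripper": 0.35}, {"dp": [0, 0, 0], "rot": [0, 0, 0], "gripper": 0.35}, {"dp": [0, 0, 0], "rot": [0, 0, 0], "gripper": 0.35}, {"dp": [0, 0, 0], "rot": [0, 0, 0], "gripper": 0.35}, {"dp": [0, 0, 0], "rot": [0, 0, 0], "gripper": 0.35}, {"dp": [0, 0, 0], "rot": [0, 0, 0], "gripper": 0.35}])

```text
time_s: 18.7
position: [0.3983, -0.1888, 0.0114]
orientation: [1.0, -0.0, 0.0, 0.0]
wrist_force: [-1.0, 0.7, 6.6]
width: 0.0489
finger_force: 30.0
```

step_arm(commands=[{"dp": [0, 0, -0.05], "rot": [0, 0, 0], "gripper": 0.3}, {"dp": [0, 0, -0.15], "rot": [0, 0, 0], "gripper": 0.3}, {"dp": [0, 0, -0.3], "rot": [0, 0, 0], "gripper": 0.3}, {"dp": [0, 0, -0.5], "rot": [0, 0, 0], "gripper": 0.3}, {"dp": [0, 0, -0.7], "rot": [0, 0, 0], "gripper": 0.3}, {"dp": [0, 0, -0.7], "rot": [0, 0, 0], "gripper": 0.3}])

```text
time_s: 19.2
position: [0.4009, -0.1899, 0.1207]
orientation: [1.0, -0.0, 0.004, 0.002]
wrist_force: [1.2, -0.1, -1.3]
width: 0.0494
finger_force: 30.0
```

step_arm(commands=[{"dp": [0.772, -0.587, 0], "rot": [0, 0, 0], "gripper": 0.3}, {"dp": [0.772, -0.587, 0], "rot": [0, 0, 0], "gripper": 0.3}, {"dp": [0.772, -0.587, 0], "rot": [0, 0, 0], "gripper": 0.3}, {"dp": [0.772, -0.587, 0], "rot": [0, 0, 0], "gripper": 0.3}, {"dp": [0.772, -0.587, 0], "rot": [0, 0, 0], "gripper": 0.3}])

```text
time_s: 19.62
position: [0.5172, -0.0959, 0.1155]
orientation: [1.0, 0.003, 0.001, -0.001]
wrist_force: [0.6, -0.3, -0.3]
width: 0.0491
finger_force: 30.0
```

Run:
```python
from h import *
s=sense();print(s['time_s'],s['position'],s['width'],s['joint_positions'].round(2))
c=camera('wrist');save(c,'w6',s=1.5);P=cloud(c)
for u,v in []: pass
im=c['color'].astype(int)
m=((np.ptp(im,axis=2)<40)&(im[...,2]>90)&(P[...,2]<.02)&(P[...,2]>.002)).astype(np.uint8)
cts=[a for a in cv2.findContours(m,0,1)[0] if cv2.contourArea(a)>2000]
for a in cts:
  w=np.array([onz(c,*q[0],.009)[:2] for q in a],np.float32);print(cv2.boundingRect(a),cv2.minAreaRect(w*1000))
```

```text
19.6167 [ 0.51718502 -0.09594778  0.11548078] 0.04912450084357598 [ 0.17  0.39 -0.06  1.99  0.03  0.76 -1.47]
(49, 0, 182, 210) ((588.8539428710938, -2.9006805419921875), (118.1168212890625, 164.05316162109375), 77.03005981445312)
```

View pics/w6.png

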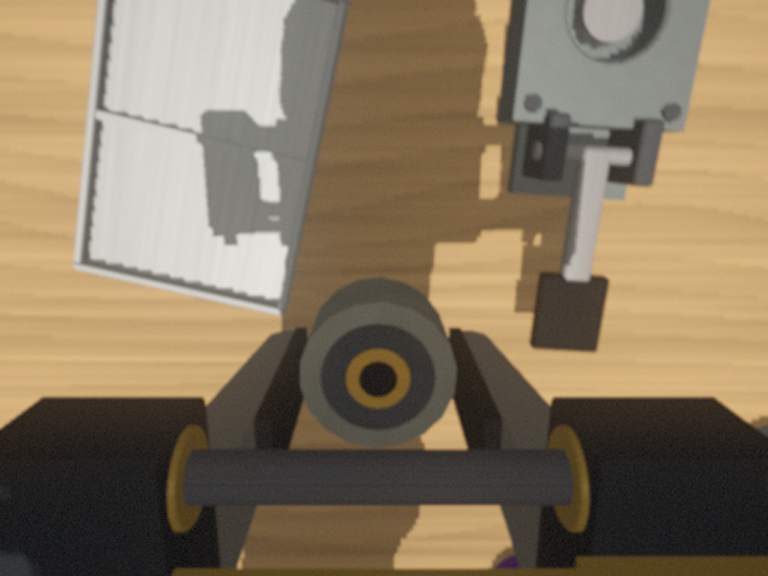

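The wheel is held level. The tray shows at left, with its divider running from (105,110) to (305,160), and its centre of about (0.590, −0.0035) agrees with the top view. Moving to the far compartment.

step_arm(commands=[{"dp": [0.2, -0.15, 0], "rot": [0, 0, 0], "gripper": 0.3}, {"dp": [0.4, -0.3, 0], "rot": [0, 0, 0], "gripper": 0.3}, {"dp": [0.6, -0.45, 0], "rot": [0, 0, 0], "gripper": 0.3}, {"dp": [0.765, -0.562, 0], "rot": [0, 0, 0], "gripper": 0.3}, {"dp": [0.765, -0.562, 0.2], "rot": [0, 0, 0], "gripper": 0.3}, {"dp": [0.765, -0.562, 0.4], "rot": [0, 0, 0], "gripper": 0.3}, {"dp": [0.765, -0.562, 0.52], "rot": [0, 0, 0], "gripper": 0.3}, {"dp": [0.765, -0.562, 0.58], "rot": [0, 0, 0], "gripper": 0.3}, {"dp": [0.765, -0.562, 0.6], "rot": [0, 0, 0], "gripper": 0.3}, {"dp": [0.765, -0.562, 0.6], "rot": [0, 0, 0], "gripper": 0.3}, {"dp": [0.765, -0.562, 0.6], "rot": [0, 0, 0], "gripper": 0.3}])

```text
time_s: 20.58
position: [0.6291, -0.0168, 0.027]
orientation: [1.0, -0.0, 0.001, 0.0]
wrist_force: [0.1, 0.4, -1.4]
width: 0.0491
finger_force: 30.0
```

step_arm(commands=[{"dp": [0, -0.025, 0.03], "rot": [0, 0, 0], "gripper": 0.3}, {"dp": [0, -0.025, 0.05], "rot": [0, 0, 0], "gripper": 0.3}, {"dp": [0, -0.025, 0.065], "rot": [0, 0, 0], "gripper": 0.3}, {"dp": [0, -0.025, 0.075], "rot": [0, 0, 0], "gripper": 0.3}, {"dp": [0, -0.025, 0.08], "rot": [0, 0, 0], "gripper": 0.3}, {"dp": [0, -0.025, 0.08], "rot": [0, 0, 0], "gripper": 0.3}, {"dp": [0, -0.025, 0.08], "rot": [0, 0, 0], "gripper": 0.3}])

```text
time_s: 21.17
position: [0.6286, -0.0121, 0.0155]
orientation: [1.0, 0.0, 0.0, -0.0]
wrist_force: [-4.4, 0.9, 9.2]
width: 0.0491
finger_force: 30.0
```

step_arm(commands=[{"dp": [0, 0, 0], "rot": [0, 0, 0], "gripper": 0.66}, {"dp": [0, 0, 0], "rot": [0, 0, 0], "gripper": 0.66}, {"dp": [0, 0, 0], "rot": [0, 0, 0], "gripper": 0.66}, {"dp": [0, 0, 0], "rot": [0, 0, 0], "gripper": 0.66}, {"dp": [0, 0, -0.1], "rot": [0, 0, 0], "gripper": 0.66}, {"dp": [0, 0, -0.3], "rot": [0, 0, 0], "gripper": 0.66}, {"dp": [0, 0, -0.55], "rot": [0, 0, 0], "gripper": 0.66}, {"dp": [0, 0, -0.8], "rot": [0, 0, 0], "gripper": 0.7}, {"dp": [0, 0, -0.8], "rot": [0, 0, 0], "gripper": 0.7}])

```text
time_s: 21.92
position: [0.6334, -0.0124, 0.1416]
orientation: [1.0, -0.0, 0.006, -0.0]
wrist_force: [1.0, 0.6, 1.0]
width: 0.0646
finger_force: 0.0
```

step_arm(commands=[{"dp": [-0.49, 0.718, 0], "rot": [0, 0, 0], "gripper": 0.7}, {"dp": [-0.49, 0.718, 0], "rot": [0, 0, 0], "gripper": 0.7}, {"dp": [-0.49, 0.718, 0], "rot": [0, 0, 0], "gripper": 0.7}, {"dp": [-0.49, 0.718, 0], "rot": [0, 0, 0], "gripper": 0.7}, {"dp": [-0.49, 0.718, 0], "rot": [0, 0, 0], "gripper": 0.7}])

```text
time_s: 22.33
position: [0.5534, -0.1238, 0.1339]
orientation: [1.0, -0.003, -0.0, 0.001]
wrist_force: [-0.4, 0.3, -0.6]
width: 0.0643
finger_force: 0.0
```

step_arm(commands=[{"dp": [-0.49, 0.718, 0], "rot": [0, 0, 0], "gripper": 0.7}, {"dp": [-0.49, 0.718, 0], "rot": [0, 0, 0], "gripper": 0.7}, {"dp": [-0.49, 0.718, 0], "rot": [0, 0, 0], "gripper": 0.7}, {"dp": [-0.49, 0.718, 0], "rot": [0, 0, 0], "gripper": 0.7}, {"dp": [-0.49, 0.718, 0], "rot": [0, 0, 0], "gripper": 0.7}])

```text
time_s: 22.75
position: [0.481, -0.2296, 0.1339]
orientation: [1.0, -0.002, 0.0, 0.0]
wrist_force: [0.8, 0.4, 0.1]
width: 0.064
finger_force: 0.0
```

step_arm(commands=[{"dp": [-0.49, 0.718, 0], "rot": [0, 0, 0], "gripper": 0.7}, {"dp": [-0.49, 0.718, 0], "rot": [0, 0, 0], "gripper": 0.7}, {"dp": [-0.49, 0.718, 0], "rot": [0, 0, 0], "gripper": 0.7}, {"dp": [-0.49, 0.718, 0], "rot": [0, 0, 0], "gripper": 0.7}, {"dp": [-0.49, 0.718, 0], "rot": [0, 0, 0], "gripper": 0.7}, {"dp": [-0.49, 0.718, 0], "rot": [0, 0, 0], "gripper": 0.7}, {"dp": [-0.49, 0.718, 0], "rot": [0, 0, 0], "gripper": 0.7}])

```text
time_s: 23.33
position: [0.4105, -0.333, 0.1338]
orientation: [1.0, 0.002, 0.0, -0.001]
wrist_force: [-0.6, 1.1, 0.3]
width: 0.064
finger_force: 0.0
```

step_arm(commands=[{"dp": [-0.01, 0.01, 0.1], "rot": [0, 0, 0], "gripper": 0.7}, {"dp": [-0.01, 0.01, 0.3], "rot": [0, 0, 0], "gripper": 0.7}, {"dp": [-0.01, 0.01, 0.5], "rot": [0, 0, 0], "gripper": 0.7}, {"dp": [-0.01, 0.01, 0.65], "rot": [0, 0, 0], "gripper": 0.7}, {"dp": [-0.01, 0.01, 0.75], "rot": [0, 0, 0], "gripper": 0.7}, {"dp": [-0.01, 0.01, 0.8], "rot": [0, 0, 0], "gripper": 0.7}, {"dp": [-0.01, 0.01, 0.815], "rot": [0, 0, 0], "gripper": 0.7}, {"dp": [-0.01, 0.01, 0.815], "rot": [0, 0, 0], "gripper": 0.7}, {"dp": [-0.01, 0.01, 0.815], "rot": [0, 0, 0], "gripper": 0.7}])

```text
time_s: 24.08
position: [0.4077, -0.3369, 0.0125]
orientation: [1.0, 0.001, 0.001, 0.0]
wrist_force: [-0.2, -0.0, -0.4]
width: 0.0645
finger_force: 0.0
```

step_arm(commands=[{"dp": [0, 0, 0], "rot": [0, 0, 0], "gripper": 0.2}, {"dp": [0, 0, 0], "rot": [0, 0, 0], "gripper": 0.2}, {"dp": [0, 0, 0], "rot": [0, 0, 0], "gripper": 0.2}, {"dp": [0, 0, 0], "rot": [0, 0, 0], "gripper": 0.2}, {"dp": [0, 0, 0], "rot": [0, 0, 0], "gripper": 0.2}, {"dp": [0, 0, 0], "rot": [0, 0, 0], "gripper": 0.2}, {"dp": [0, 0, 0], "rot": [0, 0, 0], "gripper": 0.2}, {"dp": [0, 0, 0], "rot": [0, 0, 0], "gripper": 0.2}])

```text
time_s: 24.75
position: [0.4067, -0.3374, 0.0121]
orientation: [1.0, -0.0, 0.0, 0.0]
wrist_force: [-0.8, 1.9, 5.1]
width: 0.0364
finger_force: 30.0
```

step_arm(commands=[{"dp": [0, 0, -0.05], "rot": [0, 0, 0], "gripper": 0.2}, {"dp": [0, 0, -0.15], "rot": [0, 0, 0], "gripper": 0.2}, {"dp": [0, 0, -0.3], "rot": [0, 0, 0], "gripper": 0.2}, {"dp": [0, 0, -0.5], "rot": [0, 0, 0], "gripper": 0.2}, {"dp": [0, 0, -0.7], "rot": [0, 0, 0], "gripper": 0.2}, {"dp": [0, 0, -0.7], "rot": [0, 0, 0], "gripper": 0.2}])

```text
time_s: 25.25
position: [0.4093, -0.3392, 0.122]
orientation: [1.0, -0.0, 0.004, 0.003]
wrist_force: [1.9, -0.7, -1.3]
width: 0.0363
finger_force: 30.0
```

step_arm(commands=[{"dp": [0.319, -0.761, 0], "rot": [0, 0, 0], "gripper": 0.2}, {"dp": [0.319, -0.761, 0], "rot": [0, 0, 0], "gripper": 0.2}, {"dp": [0.319, -0.761, 0], "rot": [0, 0, 0], "gripper": 0.2}, {"dp": [0.319, -0.761, 0], "rot": [0, 0, 0], "gripper": 0.2}, {"dp": [0.319, -0.761, 0], "rot": [0, 0, 0], "gripper": 0.2}])

```text
time_s: 25.67
position: [0.4551, -0.2201, 0.1163]
orientation: [1.0, 0.003, -0.0, -0.0]
wrist_force: [0.3, -0.2, -2.0]
width: 0.0362
finger_force: 30.0
```

step_arm(commands=[{"dp": [0.319, -0.761, 0], "rot": [0, 0, 0], "gripper": 0.2}, {"dp": [0.319, -0.761, 0], "rot": [0, 0, 0], "gripper": 0.2}, {"dp": [0.319, -0.761, 0], "rot": [0, 0, 0], "gripper": 0.2}, {"dp": [0.319, -0.761, 0], "rot": [0, 0, 0], "gripper": 0.2}, {"dp": [0.319, -0.761, 0], "rot": [0, 0, 0], "gripper": 0.2}])

```text
time_s: 26.08
position: [0.5024, -0.1076, 0.1163]
orientation: [1.0, 0.002, -0.0, -0.0]
wrist_force: [-0.2, -0.4, -0.2]
width: 0.0362
finger_force: 30.0
```

step_arm(commands=[{"dp": [0.319, -0.761, 0], "rot": [0, 0, 0], "gripper": 0.2}, {"dp": [0.319, -0.761, 0], "rot": [0, 0, 0], "gripper": 0.2}, {"dp": [0.319, -0.761, 0], "rot": [0, 0, 0], "gripper": 0.2}, {"dp": [0.319, -0.761, 0], "rot": [0, 0, 0], "gripper": 0.2}, {"dp": [0.319, -0.761, 0], "rot": [0, 0, 0], "gripper": 0.2}, {"dp": [0.319, -0.761, 0], "rot": [0, 0, 0], "gripper": 0.2}, {"dp": [0.319, -0.761, 0], "rot": [0, 0, 0], "gripper": 0.2}])

```text
time_s: 26.67
position: [0.5493, 0.0021, 0.1163]
orientation: [1.0, -0.002, -0.001, 0.001]
wrist_force: [0.4, -0.0, -1.1]
width: 0.0361
finger_force: 30.0
```

step_arm(commands=[{"dp": [0.007, -0.01, 0.1], "rot": [0, 0, 0], "gripper": 0.2}, {"dp": [0.007, -0.01, 0.25], "rot": [0, 0, 0], "gripper": 0.2}, {"dp": [0.007, -0.01, 0.4], "rot": [0, 0, 0], "gripper": 0.2}, {"dp": [0.007, -0.01, 0.52], "rot": [0, 0, 0], "gripper": 0.2}, {"dp": [0.007, -0.01, 0.59], "rot": [0, 0, 0], "gripper": 0.2}, {"dp": [0.007, -0.01, 0.63], "rot": [0, 0, 0], "gripper": 0.2}, {"dp": [0.007, -0.01, 0.65], "rot": [0, 0, 0], "gripper": 0.2}, {"dp": [0.007, -0.01, 0.66], "rot": [0, 0, 0], "gripper": 0.2}, {"dp": [0.007, -0.01, 0.667], "rot": [0, 0, 0], "gripper": 0.2}, {"dp": [0.007, -0.01, 0.667], "rot": [0, 0, 0], "gripper": 0.2}])

```text
time_s: 27.5
position: [0.5516, 0.0068, 0.0172]
orientation: [1.0, -0.0, 0.001, -0.0]
wrist_force: [-0.5, 0.1, -0.7]
width: 0.0363
finger_force: 30.0
```

step_arm(commands=[{"dp": [0, 0, 0.006], "rot": [0, 0, 0], "gripper": 0.2}, {"dp": [0, 0, 0.012], "rot": [0, 0, 0], "gripper": 0.2}, {"dp": [0, 0, 0.012], "rot": [0, 0, 0], "gripper": 0.2}, {"dp": [0, 0, 0.012], "rot": [0, 0, 0], "gripper": 0.2}])

```text
time_s: 27.83
position: [0.5517, 0.007, 0.016]
orientation: [1.0, 0.0, 0.001, 0.0]
wrist_force: [-1.1, -0.0, 6.7]
width: 0.0361
finger_force: 30.0
```

Seated. Releasing, lifting and backing off toward the robot so everything is in view.

step_arm(commands=[{"dp": [0, 0, 0], "rot": [0, 0, 0], "gripper": 0.55}, {"dp": [0, 0, 0], "rot": [0, 0, 0], "gripper": 0.55}, {"dp": [0, 0, 0], "rot": [0, 0, 0], "gripper": 0.55}, {"dp": [0, 0, 0], "rot": [0, 0, 0], "gripper": 0.55}, {"dp": [0, 0, -0.1], "rot": [0, 0, 0], "gripper": 0.55}, {"dp": [0, 0, -0.3], "rot": [0, 0, 0], "gripper": 0.55}, {"dp": [0, 0, -0.6], "rot": [0, 0, 0], "gripper": 0.55}, {"dp": [0, 0, -0.9], "rot": [0, 0, 0], "gripper": 0.55}, {"dp": [0, 0, -0.9], "rot": [0, 0, 0], "gripper": 0.55}])

```text
time_s: 28.58
position: [0.5552, 0.0072, 0.1565]
orientation: [1.0, 0.0, 0.006, -0.0]
wrist_force: [1.7, -0.5, -0.1]
width: 0.0506
finger_force: 0.0
```

step_arm(commands=[{"dp": [-0.85, 0, 0], "rot": [0, 0, 0], "gripper": 0.55}, {"dp": [-0.85, 0, 0], "rot": [0, 0, 0], "gripper": 0.55}, {"dp": [-0.85, 0, 0], "rot": [0, 0, 0], "gripper": 0.55}, {"dp": [-0.85, 0, 0], "rot": [0, 0, 0], "gripper": 0.55}, {"dp": [-0.85, 0, 0], "rot": [0, 0, 0], "gripper": 0.55}, {"dp": [-0.85, 0, 0], "rot": [0, 0, 0], "gripper": 0.55}, {"dp": [-0.85, 0, 0], "rot": [0, 0, 0], "gripper": 0.55}])

```text
time_s: 29.17
position: [0.4254, 0.007, 0.1501]
orientation: [1.0, -0.0, 0.001, -0.0]
wrist_force: [1.4, 0.3, 0.1]
width: 0.0502
finger_force: 0.0
```

Run:
```python
from h import *
s=sense();print(s['time_s'],s['position'])
c=camera('top');P=cloud(c)
for lo,hi,b in [(.03,.045,(.59,.67,-.07,.05)),(.027,.042,(.5,.59,-.04,.06)),(.06,.08,(.5,.58,.18,.27)),(.031,.045,(.58,.68,.18,.3)),(.018,.032,(.36,.45,.13,.22)),(.03,.05,(.45,.55,-.23,-.16))]: blob(c,P,lo,hi,b,30)
c=camera('scene');save(c,'s7',(140,110,430,350),2.5)
```

```text
29.1667 [0.4253628  0.00698732 0.15009419]
px 257 135 r 10.3 [ 0.6279 -0.0117  0.0362] [ 0.604 -0.035  0.031] [0.653 0.011 0.041] rgb [110. 104.  90.]
px 155 167 r 6.6 [0.5403 0.2247 0.0684] [0.527 0.211 0.06 ] [0.555 0.24  0.072] rgb [113. 109. 107.]
px 153 135 r 8.8 [0.6252 0.2393 0.0374] [0.605 0.219 0.031] [0.646 0.261 0.042] rgb [92. 90. 89.]
px 178 229 r 10.9 [0.4016 0.1733 0.0249] [0.377 0.148 0.019] [0.425 0.198 0.03 ] rgb [93. 90. 89.]
px 333 180 r 13.7 [ 0.5173 -0.1925  0.0386] [ 0.488 -0.209  0.031] [ 0.55  -0.174  0.045] rgb [65. 60. 54.]
```

View pics/s7.png

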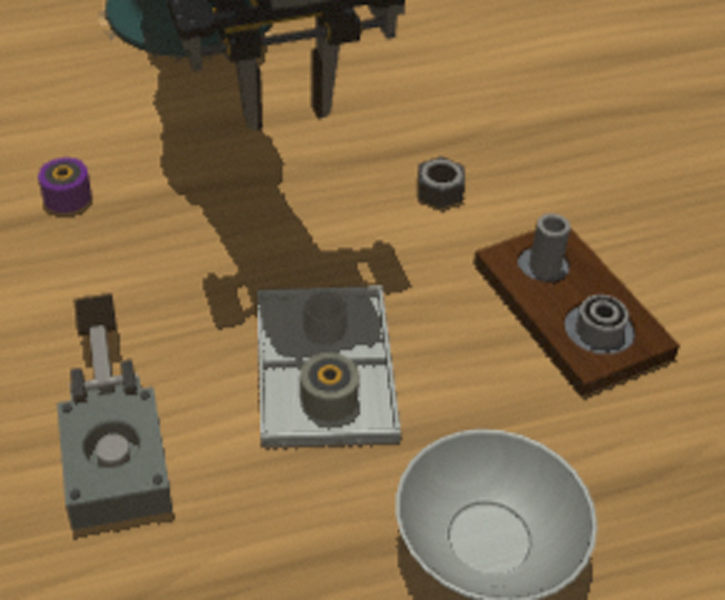

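The scene view shows all four parts upright in their places: short tube (325,318) and wheel (330,388) in separate compartments, long tube (550,248) and bearing (604,320) in the board. The nut hasn't moved, the lever is down, and the robot is touching nothing.

```bash
python3 -c "
from station import hand_in
print(hand_in())"
```

```text
the job is handed in; nothing more can be done
None
```

Both spindle kits are made up and handed in after about 29 s: the bearing (taken once the lever was right down) and long tube are in the board, the wheel and short tube are in separate tray compartments, and the nut is where it was; no verdict came back.

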